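Pin the spin-test guard shut

ROBOT

A 6-joint arm with a two-finger parallel gripper is mounted at the origin on the work surface. World frame = base frame: x ahead of the robot, y to its left, z up, the work surface at z = 0. Lengths are in mm, angles in rad, forces in N, time in s.
With the tool pointing down it reaches from about 400 to 925 mm from the base axis. Payload 12.5 kg.
Tool frame: the origin (TCP) lies between the finger pads; the fingertips stand 19 mm ahead of it and the grasp point (between the pads) is the TCP (env.tips_ahead is the distance from the TCP to the fingertips, in mm); z points along the fingers, y is the line along which they close (so a half turn about z gives the same grasp; the last joint's range is limited). The gripper opens to 95 mm and grips with 3 to 60 N. Pads are 20 mm wide; open, the fingers measure 119 mm over their backs; the gripper's body (75 mm by 180 mm) begins 59 mm behind the grasp point.
Start: joints at [-1.421, 0.491, 1.559, -0, 1.092, -0.106], TCP at [158.159, -604.674, 233.661] pointing down, gripper open.
Joint ranges: [-3.1, 3.1], [-0.84, 2.19], [0.05, 2.79], [-1.13, 4.28], [0.06, 2.93], [-2.69, 2.69]. Speed limits (rad/s): [2.22, 2.22, 2.79, 3.14, 3.14, 3.14].

INTERFACE

Orientations are given as [roll, pitch, yaw] about the fixed x, y, z axes, in that order (R = Rz(yaw) Ry(pitch) Rx(roll)).
In Python, from cell import env gives the robot as it stands.
- The arm moves only by the shell command python3 -m crank 'ROWS'. ROWS is JSON, a list of rows, each a list of 5 numbers: the shift along the tool's x, y, z in mm, then the turn about the tool's z in degrees, then the finger opening in mm, from 0 to 95.1. In form: [[dx, dy, dz, yaw, grip], ...]. A call has 1 to 10 rows; each row is the pose to reach, as a shift and turn from the pose commanded when the call began, along the tool's axes at that moment; what a row does not reach only later rows make up. A row lasts 1/12 s, in which the tool goes at most 41.7 mm and 7.16 degrees, less where a joint would pass 70% of its speed; a pose out of reach is approached as far as the arm can. A call with a gripper value outside its range is refused whole. The fingers move at their own pace and stop on an object; the grip force is fixed at half the most. Time passes only in rows, so rows that repeat a pose let the fingers close. It gives the time, the measured TCP pose, the force, the opening and the grip force at its end, in the units of the state.
- env.state(): the state, without advancing time (a new reading comes with each control period).
- env.read_camera(name): name is "side" or "top" or "wrist"; returns a dict with "img" (480x640x3 uint8, blue, green, red), "K" (3x3 intrinsics, pixels), "pose" (4x4, takes a point from camera to world coordinates). Camera axes: x right, y down, z forward; pixel columns grow to the right and rows downward; lengths in mm; the calibration is good to about 2 mm. A picture is of the moment at which its call begins. There is no depth.
- env.job_done(): hands the job in; it is judged then, once.
The state is a dict: "t": time; "joints": joint angles; "qvel": joint speeds; "tau": joint torques, N m; "eef_pos": TCP position; "tcp_rot": TCP orientation; "ft_force": force on the tool from outside, world axes, zero at the start; "moment": the same for the moment, N m; "opening": opening from 0.0 (shut) to 1.0 (fully open); "grip_force": force on a finger pad.
Only numpy, scipy, OpenCV 4.12 (cv2) and the standard library are available. Lean on these libraries where they do the work, as an engineer would, in place of code of your own. Each camera call takes 0.05 s, during which the arm holds its last target. There are 200 camera calls.

TASK

Get the rotor test box ready for a spin: fold its clear cover fully shut, then, with the cover down, slide the brass locking pin out of its cradle and through all three lugs in turn (box, cover, box) until it reaches through all of them and at most its short red tail band still stands out of the first lug. Leave the grease tin, the bearing and the spanner where they are.

Things in the scene. Friction and masses are not known exactly. Their poses are not given: they have to be found in the camera images.
- guard: Blue steel box bolted to the bench, 160 (x) x 200 (y) x 100 mm high, open on top, a rotor inside. Origin: centre of its underside, on the bench. x points from its front (lug side, towards the robot) to its back, y to its left, z up; turned about z only. Two dark steel lugs, 34 x 34 mm blocks 14 mm wide, stand before its front at y -49 to -35 and +35 to +49 mm, the cover's red lug between them.
- bore_in (a point): Centre of the bore's mouth in the outer face of the first lug (guard frame -112, -49, 85 mm), axes as the guard's. The pin enters here, along +y. Each lug has a 19 mm bore, mouth bevelled 2 mm; with the cover shut the three bores lie on one line along y. Shut fingers pushing the pin's tail from behind are stopped by this lug's face when the tail is flush or, if they slope, up to about 7 mm proud: either will do.
- cradle_end (a point): Middle of the open end of the green V cradle, on the axis of the pin lying in it (guard frame -112, -165, 84 mm), axes as the guard's. The cradle runs from here along +y to 4 mm short of the first lug. Its upper edges stand 3 mm below the pin's axis, so shut fingertips can push the pin's tail along above it, right up to the lug.
- cover (a joint): Angle (rad) of the clear, steel-framed cover, 164 x 204 x 8 mm, 0.30 kg, hinged along the back upper rim of the box. 0 is shut and level (hard stop); it grows as the front edge lifts, up to 1.25. Stiff hinge: it stays where left; a few newtons on the upper face near the front fold it down. Its red lug (20 mm wide) lifts with it: at 0.02 rad its bore is 4 mm too high, so shut it fully.
- cover_hinge (a point): Middle of the cover's hinge axis (guard frame: 80, 0, 103 mm), axes as the guard's; the cover turns about y.
- cover_pad (a point): Centre of the black rubber press pad, 30 x 60 mm, on the upper face of the cover near its front edge; moves with the cover. Shut it lies at guard frame -62, 0, 107 mm, i.e. 142 mm before the hinge axis and 4 mm above it. Its z axis is square to the cover, pointing outwards (up when shut).
- pin_mid (a point): Middle of the brass locking pin, a round bar 16 mm in diameter and 120 mm long, 0.15 to 0.25 kg, with a 12 mm red band at its tail. It lies loose in the V cradle, its axis 84 mm above the bench and along the bores, and may roll about its axis. y runs along the bar to its nose (last 10 mm tapered to 8 mm in diameter).
- pin_tail (a point): Centre of the flat red tail end of the pin, 60 mm behind its middle; axes as pin_mid. At the start it sticks out past the cradle's open end, with free space behind and above it.
- tin_mid (a point): Yellow grease tin, 60 mm in diameter, 70 mm high, standing beside the box behind the cradle; the point is half-way up. Leave alone.
- bearing_mid (a point): Steel bearing ring, 62 mm in diameter, 16 mm high, lying flat on the bench in front of the box; the point is its centre. Leave alone.
- spanner: Steel spanner lying on the bench to the right, along its x axis, about 180 mm long, origin near its middle. Leave alone.

How it is judged (in metres and radians):
On the way, in this order (a step that is already met when the one before it is completed fails the run):
1. the cover is folded shut, the pin still outside the cover's lug (value of joint cover below 0.03 rad and y of pin_tail in the frame of bore_in below -0.085 m), for 0.2 s.
2. with the cover shut the pin has passed through the first lug and the cover's lug (value of joint cover below 0.03 rad and y of pin_tail in the frame of bore_in above -0.058 m and x of pin_tail in the frame of bore_in between -0.004 and 0.004 m and z of pin_tail in the frame of bore_in between -0.004 and 0.004 m and angle between the y axis of pin_mid and the y axis of guard, either way round below 0.05 rad), for 0.05 s.
At the end, for the whole second after the job is handed in: Cover shut (below 0.03 rad); the pin at rest through all three lugs, its tail at most 14 mm proud of the outer face of the first lug (red band 12 mm) or 11 mm sunk in it, within 4 mm of the bore line sideways and in height, parallel to it within 0.05 rad (value of joint cover below 0.03 rad and y of pin_tail in the frame of bore_in between -0.014 and 0.011 m and x of pin_tail in the frame of bore_in between -0.004 and 0.004 m and z of pin_tail in the frame of bore_in between -0.004 and 0.004 m and angle between the y axis of pin_mid and the y axis of guard, either way round below 0.05 rad and linear speed of pin below 0.01 m/s); the robot touches nothing.
It fails at once if the grease tin is shifted more than 30 mm (distance of tin_mid from where it was at the start of the episode above 0.03 m).
It fails at once if the bearing is shifted more than 30 mm (distance of bearing_mid from where it was at the start of the episode above 0.03 m).
It fails at once if the spanner is shifted more than 30 mm (distance of spanner from where it was at the start of the episode above 0.03 m).
It also fails if it takes over 42 s, if anything falls off the work surface, if the arm or the gripper's body presses on something with over 40 N, if the wrist force passes 120 N, or if a joint passes its speed limit or range.

## Working session

There is one attempt and no reset: what is moved stays moved. The work goes in short steps, Python scripts to look and compute and a shell command to move; the robot and the scene stay as the last step left them, time stands still between calls to the robot, and variables do not carry over. Pictures are saved under pics/ and viewed, at most 10 in all, crops included, and the job is handed in when it is done.

```bash
ls; mkdir -p pics
python3 - <<'E'
from cell import env
import cv2,numpy as np
np.set_printoptions(precision=2,suppress=True)
for n in ("top","side"):
    r=env.read_camera(n); cv2.imwrite(f"pics/{n}0.png",r["img"]); print(n,r["K"],r["pose"])
s=env.state(); print(s)
E
```

```text
pics
top [[465.42   0.   324.15]
 [  0.   465.42 245.76]
 [  0.     0.     1.  ]] [[  -0.02   -0.99    0.12  461.02]
 [  -1.      0.02   -0.    -91.95]
 [   0.     -0.12   -0.99 1150.32]
 [   0.      0.      0.      1.  ]]
side [[524.22   0.   317.85]
 [  0.   524.22 245.02]
 [  0.     0.     1.  ]] [[   1.     -0.02    0.03  535.43]
 [  -0.04   -0.73    0.69 -739.35]
 [   0.01   -0.69   -0.73  780.5 ]
 [   0.      0.      0.      1.  ]]
{'t': 0.1, 'joints': array([-1.42,  0.49,  1.56, -0.  ,  1.09, -0.11]), 'qvel': array([ 0., -0., -0., -0.,  0.,  0.]), 'tau': array([  0.  , -61.36, -25.86,   0.07,   0.05,  -0.  ]), 'eef_pos': array([ 158.15, -604.45,  233.15]), 'tcp_rot': array([-3.14, -0.  ,  0.26]), 'ft_force': array([-0.02,  0.68, -0.67]), 'moment': array([ 0.02, -0.01, -0.01]), 'grip_force': 0.0, 'opening': 0.9989000802096203}
```

View pics/top0.png

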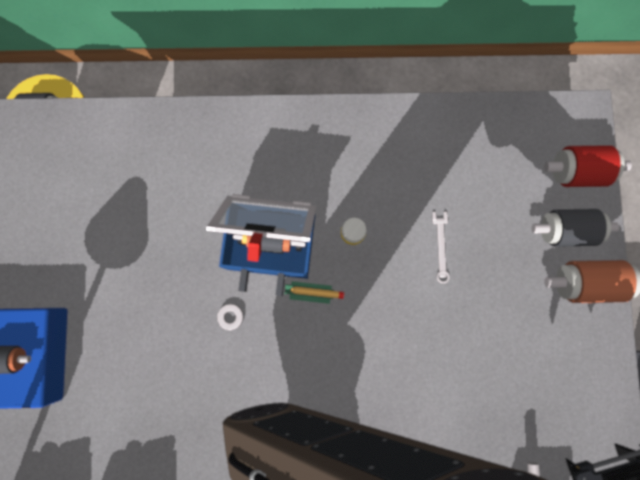

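View pics/side0.png

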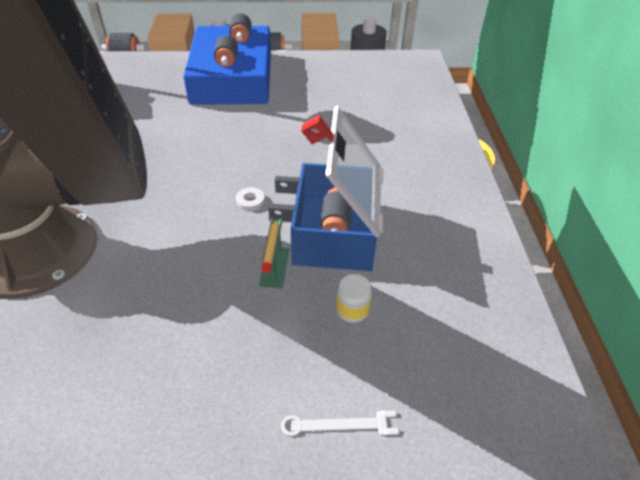

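The top view shows the box at about (265,240), the pin's red tail at (341,295) and the lugs at (244,280) and (281,284). In the side view the tail is at (267,268) and the raised cover at (355,170). I'll enlarge both in one picture.

Run:
```python
import cv2,numpy as np
a=cv2.imread("pics/top0.png")[185:335,200:360]; b=cv2.imread("pics/side0.png")[100:290,230:390]
a=cv2.resize(a,(400,375),interpolation=cv2.INTER_CUBIC)
a=cv2.resize(cv2.imread("pics/top0.png")[190:310,205:350],None,fx=2.7,fy=2.7,interpolation=cv2.INTER_CUBIC)
b=cv2.resize(cv2.imread("pics/side0.png")[100:290,250:390],None,fx=2.9,fy=2.9,interpolation=cv2.INTER_CUBIC)
c=np.zeros((600,800,3),np.uint8); c[:a.shape[0],:a.shape[1]]=a; c[:b.shape[0],394:394+b.shape[1]]=b[:,:406]
cv2.imwrite("pics/crop1.png",c); print(a.shape,b.shape)
```

```text
(324, 392, 3) (551, 406, 3)
```

View pics/crop1.png

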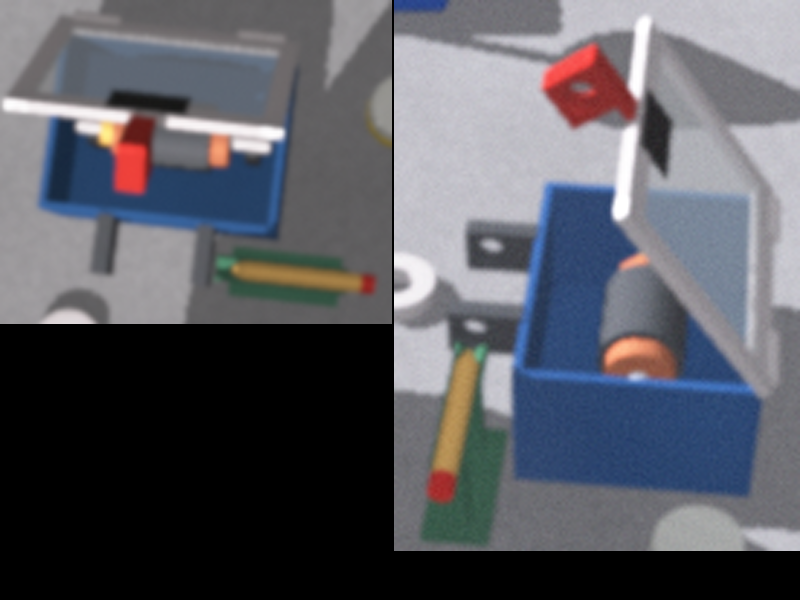

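```bash
cat > fit.py <<'E'
from cell import env
import numpy as np
from scipy.optimize import least_squares
np.set_printoptions(precision=3,suppress=True)
C={n:env.read_camera(n) for n in("top","side")}
def proj(n,p):
    T=np.linalg.inv(C[n]["pose"]); q=C[n]["K"]@(T[:3,:3]@p+T[:3,3]); return q[:2]/q[2]
def W(th,p):
    c,s=np.cos(th[2]),np.sin(th[2]); return np.array([th[0]+c*p[0]-s*p[1],th[1]+s*p[0]+c*p[1],p[2]])
t=lambda x,y:("top",np.array([205+x/2.7,190+y/2.7]))
s=lambda x,y:("side",np.array([250+(x-394)/2.9,100+y/2.9]))
def cov(a,p): # p rel hinge
    return np.array([80+np.cos(a)*p[0]+np.sin(a)*p[2],p[1],103-np.sin(a)*p[0]+np.cos(a)*p[2]])
def cv(p): return lambda th:W(th,cov(th[3],p))
def g(p): return lambda th:W(th,p)
obs=[(t(42,206),g((-80,100,100))),(t(274,230),g((-80,-100,100))),(s(518,374),g((-80,-100,100))),(s(548,186),g((-80,100,100))),
(s(475,326),g((-112,-49,85))),(s(491,245),g((-112,35,85))),(s(762,385),g((80,-100,100))),
(s(655,132),cv((-142,0,4))),(s(622,212),cv((-164,-102,0))),(s(645,22),cv((-164,102,0))),(t(5,104),cv((-164,102,0))),(t(283,133),cv((-164,-102,0))),
(t(375,284),lambda th:W(th,(-112,th[4],84))),(s(440,487),lambda th:W(th,(-112,th[4],84)))]
f=lambda th:np.concatenate([proj(o[0][0],o[1](th))-o[0][1] for o in obs])
r=least_squares(f,[600,0,0,1,-170],x_scale=[100,100,.1,.1,10],loss="soft_l1")
th=r.x
if __name__=="__main__":
    print(th); print(f(th).reshape(-1,2))
    for n,p in dict(bore=(-112,-49,85),cradle=(-112,-165,84),tail=(-112,th[4],84)).items(): print(n,W(th,p))
    print("pad",W(th,cov(th[3],(-142,0,4))),"shut",W(th,(-62,0,107)))
    np.save("th.npy",th)
E
python3 fit.py
```

```text
[ 612.725   33.063   -0.13     0.954 -186.896]
[[-1.74   0.614]
 [ 0.23   1.647]
 [-1.583 -0.111]
 [ 0.099 -2.242]
 [ 0.295  2.164]
 [ 0.677  1.903]
 [ 1.555  2.489]
 [ 1.488 -0.527]
 [-0.22   0.313]
 [ 0.16  -1.67 ]
 [ 0.204  0.422]
 [-0.699  1.106]
 [-0.687  0.28 ]
 [ 1.11   0.972]]
bore [495.329  -1.04   85.   ]
cradle [ 480.326 -116.065   84.   ]
tail [ 477.494 -137.778   84.   ]
pad [613.85   32.917 221.153] shut [551.246  41.082 107.   ]
```

```bash
cat > go.py <<'E'
# go.py gx gy tipz : tool move (dx,dy,dz,turn) taking the fingertips to a guard-frame point with tool x along guard x
import sys; from cell import env; import numpy as np
from scipy.spatial.transform import Rotation as R
def go(*a):
    th=np.load("th.npy"); s=env.state(); c,k=np.cos(th[2]),np.sin(th[2])
    Rt=R.from_euler("xyz",s["tcp_rot"]).as_matrix()
    w=np.array([th[0]+c*a[0]-k*a[1],th[1]+k*a[0]+c*a[1],a[2]+env.tips_ahead])
    d=Rt.T@(w-s["eef_pos"]); yaw=s["tcp_rot"][2]
    print("tip goal",a,"tool shift",d.round(1),"turn",round(np.degrees(yaw-th[2]),1))
if __name__=="__main__":
    v=list(map(float,sys.argv[1:]))
    for i in range(0,len(v),3): go(*v[i:i+3])
E
python3 go.py 35 0 280
```

```text
tip goal (35.0, 0.0, 280.0) tool shift [ 633.5 -488.7  -65.3] turn 22.1
```

```bash
python3 -m crank '[[0,0,-40,5,0],[25,-20,-65,10,0],[60,-45,-65,15,0],[95,-70,-65,22,0],[125,-95,-65,22,0],[155,-120,-65,22,0],[190,-145,-65,22,0],[220,-170,-65,22,0],[250,-190,-65,22,0],[280,-215,-65,22,0]]'; python3 go.py 35 0 280
```

```text
t: 1.03
eef_pos: [375.6, -324.4, 298.7]
tcp_rot: [3.141, -0.0, -0.128]
ft_force: [0.2, -0.3, 0.5]
opening: 0.356
grip_force: 0.0
tip goal (35.0, 0.0, 280.0) tool shift [ 2.245e+02 -3.849e+02 -3.000e-01] turn 0.1
```

```bash
python3 -m crank '[[224,-385,0,0,0],[224,-385,0,0,0],[224,-385,0,0,0],[224,-385,0,0,0],[224,-385,0,0,0],[224,-385,0,0,0],[224,-385,0,0,0],[224,-385,0,0,0],[224,-385,0,0,0],[224,-385,0,0,0]]'; python3 -m crank '[[0,-60,0,0,0],[0,-60,0,0,0],[0,-60,0,0,0]]'; python3 go.py 35 0 280
python3 - <<'E'
from cell import env; import cv2
r=env.read_camera("side"); cv2.imwrite("pics/s1.png",cv2.resize(r["img"][20:300,230:530],None,fx=2,fy=2))
E
```

```text
t: 1.87
eef_pos: [629.4, 6.7, 298.5]
tcp_rot: [3.141, 0.0, -0.128]
ft_force: [0.6, 0.3, 0.0]
opening: 0.004
grip_force: 0.0
t: 2.12
eef_pos: [636.3, 68.0, 297.9]
tcp_rot: [-3.141, 0.001, -0.124]
ft_force: [-0.5, 0.0, 0.1]
opening: 0.005
grip_force: 0.0
tip goal (35.0, 0.0, 280.0) tool shift [15.9 37.8 -1.1] turn 0.3
```

View pics/s1.png

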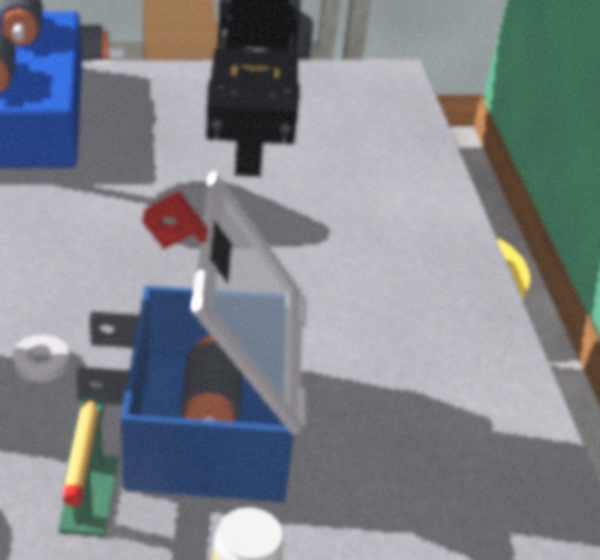

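The fingertips, at (250,172) in the crop, are behind and above the raised cover's edge at (212,180). Next I'll correct sideways and lower onto the cover.

```bash
python3 -m crank '[[16,38,0,0.3,0],[16,38,0,0.3,0],[6,38,25,0.3,0],[6,38,45,0.3,0],[6,38,45,0.3,0]]'; python3 go.py 25 0 235 10 0 218 -6 0 205 -25 0 184
```

```text
t: 2.58
eef_pos: [635.5, 24.0, 250.2]
tcp_rot: [3.141, 0.006, -0.135]
ft_force: [-0.2, -0.5, -0.8]
opening: 0.005
grip_force: 0.0
tip goal (25.0, 0.0, 235.0) tool shift [ 1.2 -6.1 -3.8] turn -0.3
tip goal (10.0, 0.0, 218.0) tool shift [-13.7  -6.   13.3] turn -0.3
tip goal (-6.0, 0.0, 205.0) tool shift [-29.7  -5.9  26.4] turn -0.3
tip goal (-25.0, 0.0, 184.0) tool shift [-48.6  -5.8  47.5] turn -0.3
```

```bash
python3 -m crank '[[-7,-6,5,0,0],[-14,-6,13,0,0],[-22,-6,20,0,0],[-30,-6,27,0,0],[-36,-6,33,0,0],[-42,-6,40,0,0],[-49,-6,48,0,0],[-49,-6,48,0,0]]'; python3 go.py -39 0 160 -48 0 133 -54 0 105 -54 0 120
```

```text
t: 3.25
eef_pos: [588.2, 38.2, 204.8]
tcp_rot: [3.141, 0.001, -0.133]
ft_force: [-0.1, -0.1, 0.1]
opening: 0.006
grip_force: 0.0
tip goal (-39.0, 0.0, 160.0) tool shift [-14.    2.   25.9] turn -0.2
tip goal (-48.0, 0.0, 133.0) tool shift [-23.    2.   52.9] turn -0.2
tip goal (-54.0, 0.0, 105.0) tool shift [-28.9   2.   80.9] turn -0.2
tip goal (-54.0, 0.0, 120.0) tool shift [-28.9   2.1  65.9] turn -0.2
```

```bash
python3 -m crank '[[-5,2,8,0,0],[-10,2,17,0,0],[-14,2,26,0,0],[-17,2,35,0,0],[-20,2,44,0,0],[-23,2,53,0,0]]'; python3 go.py -54 0 105  -54 0 115
python3 - <<'E'
from cell import env; import cv2
r=env.read_camera("side"); cv2.imwrite("pics/s2.png",cv2.resize(r["img"][60:320,230:430],None,fx=2.3,fy=2.3))
E
```

```text
t: 3.75
eef_pos: [566.4, 39.1, 151.7]
tcp_rot: [3.141, -0.0, -0.133]
ft_force: [1.7, 0.2, 1.0]
opening: 0.005
grip_force: 0.8
tip goal (-54.0, 0.0, 105.0) tool shift [-7.3  0.  27.7] turn -0.2
tip goal (-54.0, 0.0, 115.0) tool shift [-7.3  0.  17.7] turn -0.2
```

View pics/s2.png

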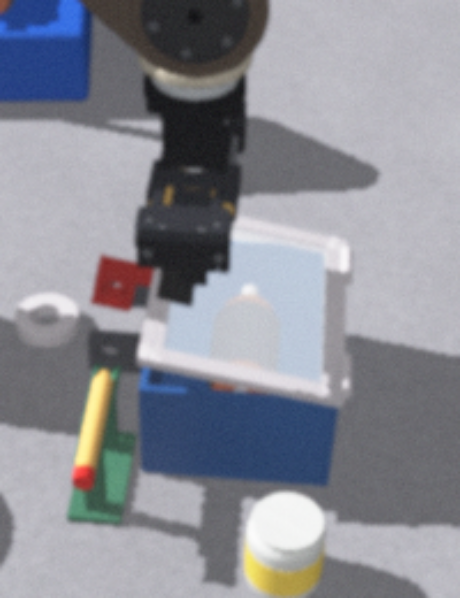

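The cover is nearly down, with its front edge about 30 mm up at (150,350) and the red lug at (123,283). The fingers are pressing near the pad, so I'll keep going.

```bash
python3 -m crank '[[-2,0,6,0,0],[-4,0,12,0,0],[-5,0,18,0,0],[-6,0,23,0,0],[-6,0,26,0,0],[-6,0,26,0,0]]'; python3 go.py -54 0 105
```

```text
t: 4.3
eef_pos: [560.1, 40.0, 125.9]
tcp_rot: [3.141, 0.001, -0.133]
ft_force: [0.3, 0.7, 0.8]
opening: 0.002
grip_force: 0.0
tip goal (-54.0, 0.0, 105.0) tool shift [-1.   0.1  1.9] turn -0.2
```

```bash
python3 -m crank '[[0,0,1.5,0,0],[0,0,1.5,0,0],[0,0,1.5,0,0]]' | grep -E "eef|ft";  python3 -m crank '[[0,0,1.5,0,0],[0,0,1.5,0,0],[0,0,1.5,0,0]]' | grep -E "eef|ft"
```

```text
eef_pos: [560.4, 40.0, 125.3]
ft_force: [-1.9, 0.3, 2.7]
eef_pos: [560.5, 40.0, 125.1]
ft_force: [-6.1, 0.3, 18.8]
```

```bash
python3 -m crank '[[0,0,1.5,0,0],[0,0,1.5,0,0],[0,0,1.5,0,0],[0,0,1.5,0,0]]' | grep -E "eef|ft"; python3 -m crank '[[0,0,-40,0,0],[0,0,-80,0,0],[0,0,-80,0,0],[0,0,-80,0,0]]' | grep -E "eef|ft"; python3 go.py -112 -240 200 -112 -240 82.5
```

```text
eef_pos: [560.5, 40.0, 125.0]
ft_force: [-10.9, 0.4, 33.8]
eef_pos: [561.2, 40.0, 204.0]
ft_force: [0.4, 0.1, -0.0]
tip goal (-112.0, -240.0, 200.0) tool shift [-59.1 240.4 -15.3] turn -0.2
tip goal (-112.0, -240.0, 82.5) tool shift [-59.6 240.4 102.2] turn -0.2
```

```bash
python3 -m crank '[[-60,240,0,0,0],[-60,240,0,0,0],[-60,240,0,0,0],[-60,240,0,0,0],[-60,240,0,0,0],[-60,240,0,0,0],[-60,240,20,0,0],[-60,240,30,0,0],[-60,240,30,0,0]]'; python3 go.py -112 -240 82.5
python3 - <<'E'
from cell import env; import cv2,numpy as np
a=env.read_camera("wrist"); cv2.imwrite("pics/w3.png",a["img"]);print(a["pose"].round(3),a["K"])
r=env.read_camera("side");cv2.imwrite("pics/s3.png",r["img"])
t=env.read_camera("top");cv2.imwrite("pics/t3.png",t["img"])
b=cv2.resize(r["img"][120:320,230:410],(360,400),interpolation=cv2.INTER_CUBIC); 
c=cv2.resize(t["img"][190:310,205:360],(434,336),interpolation=cv2.INTER_CUBIC)
o=np.zeros((400,800,3),np.uint8); o[:,:360]=b; o[:336,362:796]=c; cv2.imwrite("pics/c3.png",o)
E
```

```text
t: 6.22
eef_pos: [467.8, -189.3, 169.3]
tcp_rot: [-3.14, 0.005, -0.134]
ft_force: [0.2, -0.2, -0.8]
opening: 0.006
grip_force: 0.0
tip goal (-112.0, -240.0, 82.5) tool shift [ 3.3  0.9 67.8] turn -0.3
[[-1.34000e-01 -9.47000e-01 -2.91000e-01  5.50381e+02]
 [-9.91000e-01  1.28000e-01  4.00000e-02 -2.01439e+02]
 [-1.00000e-03  2.93000e-01 -9.56000e-01  3.21246e+02]
 [ 0.00000e+00  0.00000e+00  0.00000e+00  1.00000e+00]] [[425.97338732   0.         317.79111183]
 [  0.         425.97338732 244.6181696 ]
 [  0.           0.           1.        ]]
```

View pics/w3.png

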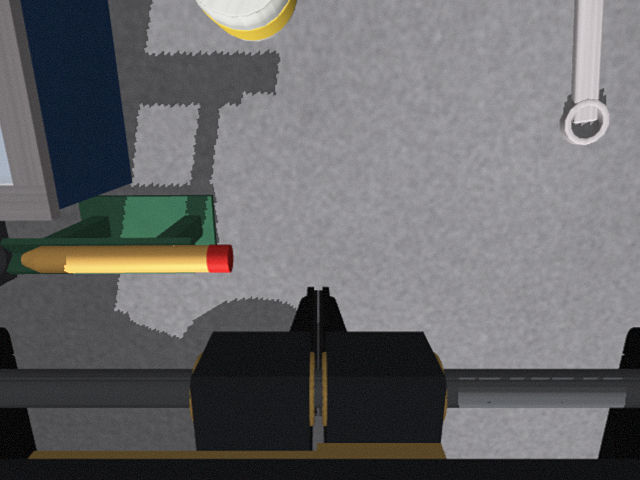

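View pics/c3.png

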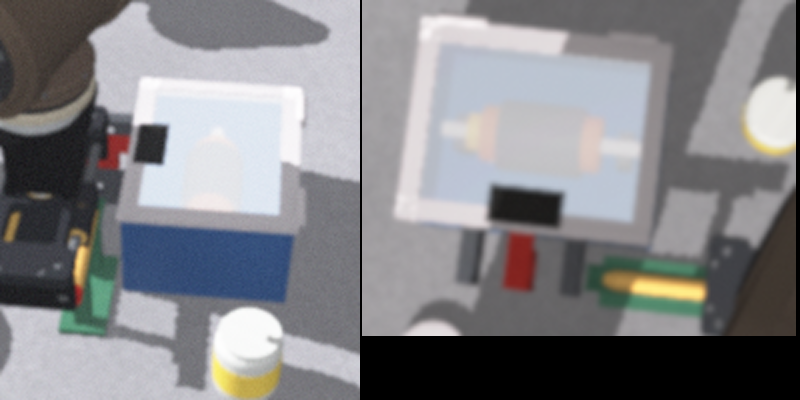

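The cover is shut, with the red lug in line between the dark ones at (518,262) in the right-hand crop. The wrist view shows the pin's tail end at (231,258), its axis at row 259–260, and the tapered nose at about (22,260).

Run:
```python
from cell import env; import numpy as np
from go import go
a=env.read_camera("wrist");P=a["pose"];K=a["K"];th=np.load("th.npy")
def z(u,v,h):
    d=P[:3,:3]@np.linalg.inv(K)@[u,v,1]; return P[:3,3]+d*(h-P[2,3])/d[2]
def G(w,th):
    c,s=np.cos(th[2]),np.sin(th[2]); d=w-[th[0],th[1],0]; return np.array([c*d[0]+s*d[1],-s*d[0]+c*d[1],w[2]])
t,n=z(231,258.5,84),z(70,260.5,84)
print(t,n,np.arctan2(*( -(n-t)[[0]],(n-t)[[1]])),G(t,th),G(n,th))
print("nose",G(z(22,260.5,84),th),"fingertip",G(z(318,290,150),th))
```

```text
[ 477.66908496 -138.82497589   84.        ] [489.0505974  -43.53973016  84.        ] [-0.11888349] [-111.69078801 -187.91207552   84.        ] [-112.72860318  -91.95510694   84.        ]
nose [-112.6632227   -63.38237869   84.        ] fingertip [-104.15586023 -239.6027638   150.        ]
```

```bash
python3 -m crank '[[3,0,20,-0.3,0],[3,0,40,-0.3,0],[3,0,60,-0.3,0],[3,0,67,-0.3,0],[3,0,67,-0.3,0],[3,0,67,-0.3,0]]'|grep -E "eef|ft"; python3 -m crank '[[0,-10,0,0,0],[0,-20,0,0,0],[0,-30,0,0,0],[0,-36,0,0,0],[0,-42,0,0,0],[0,-48,0,0,0],[0,-54,0,0,0],[0,-60,0,0,0],[0,-60,0,0,0]]'|grep -E "eef|ft"; python3 go.py -112 -180 83 -112 -61 83
```

```text
eef_pos: [472.5, -190.1, 105.7]
ft_force: [-0.1, -0.0, 1.7]
eef_pos: [479.9, -130.0, 105.2]
ft_force: [0.7, 0.8, 0.2]
tip goal (-112.0, -180.0, 83.0) tool shift [-1.4  1.1  3.2] turn 0.1
tip goal (-112.0, -61.0, 83.0) tool shift [  -1.1 -117.9    3.2] turn 0.1
```

```bash
python3 -m crank '[[-1,15,0,0,0],[-1,15,3,0,0],[-1,15,3,0,0],[-1,15,3,0,0],[-1,5,3,0,0],[-1,-5,3,0,0],[-1,-12,3,0,0],[-1,-19,3,0,0],[-1,-26,3,0,0],[-1,-33,3,0,0]]'|grep -E "eef|ft"; python3 go.py -112 -180 83 -112 -61 83;  python3 - <<'E'
from cell import env; import cv2
a=env.read_camera("wrist"); cv2.imwrite("pics/w4.png",a["img"])
E
```

```text
eef_pos: [483.1, -97.1, 102.2]
ft_force: [-0.2, -3.4, 0.6]
tip goal (-112.0, -180.0, 83.0) tool shift [-0.3 34.2  0.2] turn 0.1
tip goal (-112.0, -61.0, 83.0) tool shift [ -0.1 -84.8   0.2] turn 0.1
```

View pics/w4.png

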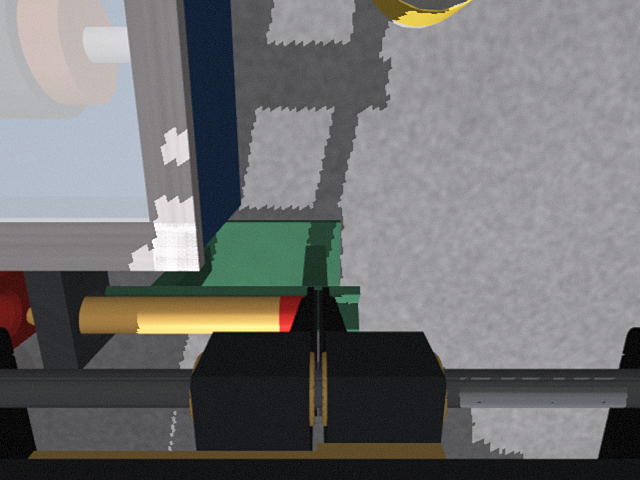

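The tail band at (290,313) rests against the fingers. The nose at (30,315) has passed through the first lug and is reaching the red one, so I'll push on.

```bash
python3 -m crank '[[0,-6,0,0,0],[0,-12,0,0,0],[0,-18,0,0,0],[0,-24,0,0,0],[0,-30,0,0,0],[0,-36,0,0,0],[0,-42,0,0,0],[0,-42,0,0,0]]'|grep -E "eef|ft"; python3 go.py -112 -61 83
```

```text
eef_pos: [488.5, -55.2, 102.2]
ft_force: [-0.7, -0.3, 1.3]
tip goal (-112.0, -61.0, 83.0) tool shift [ -0.1 -42.6   0.2] turn 0.1
```

```bash
python3 -m crank '[[0,-5,0,0,0],[0,-10,0,0,0],[0,-15,0,0,0],[0,-20,0,0,0],[0,-25,0,0,0],[0,-30,0,0,0],[0,-34,0,0,0],[0,-38,0,0,0],[0,-38,0,0,0]]'|grep -E "eef|ft"; python3 go.py -112 -61 83
```

```text
eef_pos: [493.2, -17.8, 102.0]
ft_force: [0.0, 0.0, 1.6]
tip goal (-112.0, -61.0, 83.0) tool shift [-0.1 -4.9  0. ] turn 0.1
```

```bash
for i in 1; do python3 -m crank '[[0,-2,0,0,0],[0,-4,0,0,0],[0,-5,0,0,0],[0,-5,0,0,0]]'|grep -E "eef|ft"; done; python3 -m crank '[[0,-2,0,0,0],[0,-4,0,0,0],[0,-4,0,0,0]]'|grep -E "eef|ft"; python3 go.py -112 -53 83;  python3 - <<'E'
from cell import env; import cv2
a=env.read_camera("wrist"); cv2.imwrite("pics/w5.png",a["img"])
E
```

```text
eef_pos: [493.8, -13.5, 102.1]
ft_force: [-0.7, -0.6, 1.1]
eef_pos: [494.3, -9.3, 102.1]
ft_force: [-1.1, -0.0, 0.5]
tip goal (-112.0, -53.0, 83.0) tool shift [-0.  -4.4  0.1] turn 0.1
```

View pics/w5.png

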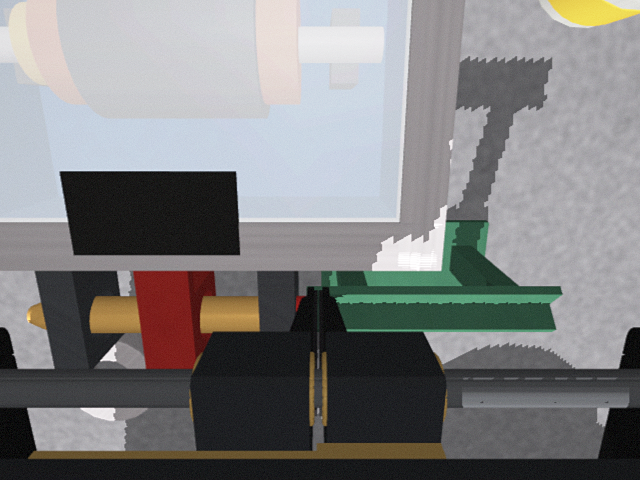

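The pin is through all three lugs, with its nose at (35,315). Only a sliver of red shows at (300,310), so I'll push until the fingers meet the lug face.

```bash
python3 -m crank '[[0,-1,0,0,0],[0,-2,0,0,0],[0,-2,0,0,0]]'|grep -E "eef|ft"; python3 -m crank '[[0,-1,0,0,0],[0,-2,0,0,0],[0,-2,0,0,0]]'|grep -E "eef|ft"
```

```text
eef_pos: [494.5, -8.1, 102.1]
ft_force: [-1.4, -6.8, -0.4]
eef_pos: [494.6, -7.8, 102.1]
ft_force: [-4.7, -25.7, 1.1]
```

```bash
python3 -m crank '[[0,6,0,0,0],[0,18,0,0,0],[0,35,0,0,0],[0,50,-10,0,0],[0,80,-45,0,0],[0,110,-80,0,0],[0,110,-100,0,0],[0,110,-100,0,0],[0,110,-100,0,0]]'|grep -E "eef|ft|^t"
python3 - <<'E'
from cell import env; import cv2,numpy as np
a=env.read_camera("wrist"); s=env.read_camera("side")["img"][140:300,250:400]
o=np.zeros((480,800,3),np.uint8); o[:300,:400]=cv2.resize(a["img"],(400,300)); o[:427,400:]=cv2.resize(s,(400,427),interpolation=cv2.INTER_CUBIC)
cv2.imwrite("pics/f6.png",o)
E
```

```text
t: 11.85
eef_pos: [480.9, -115.6, 203.1]
tcp_rot: [3.141, -0.003, -0.129]
ft_force: [-0.1, -0.3, -1.0]
```

View pics/f6.png

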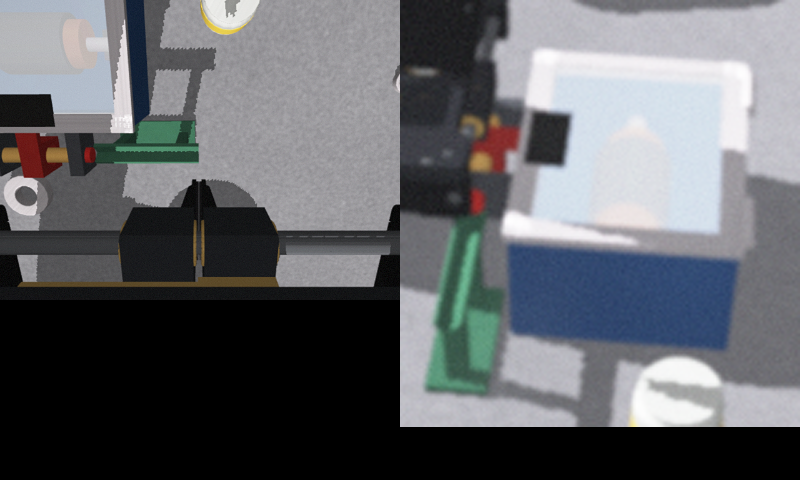

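The pin is through the lugs with only a short red end at (90,155), and the cover is shut. I'll check how far the tail stands out, to be sure it's within 14 mm.

Run:
```python
from cell import env; import numpy as np
from cv2 import inRange
a=env.read_camera("wrist");P=a["pose"];K=a["K"];th=np.load("th.npy");c,s=np.cos(th[2]),np.sin(th[2])
im=a["img"].astype(int); m=(im[...,2]>110)&(im[...,1]<60)&(im[...,0]<60); m[:,:125]=0;m[:200]=0;m[300:]=0
v,u=np.nonzero(m);print(u.min(),u.max(),v.min(),v.max(),len(u))
for uu in(u.min(),u.max()):
    d=P[:3,:3]@np.linalg.inv(K)@[uu,v.mean(),1];w=P[:3,3]+d*(85-P[2,3])/d[2]-[th[0],th[1],0]
    print("guard x,y",c*w[0]+s*w[1],-s*w[0]+c*w[1])
```

```text
136 145 235 258 181
guard x,y -112.13962361220115 -44.54214469487952
guard x,y -112.13135523374588 -50.4750732919277
```

```bash
python3 -c "
from cell import env; print(env.job_done())"
```

```text
the job is handed in; nothing more can be done
None
```

The job is handed in, though no verdict came back: the cover is shut and the pin is through all three lugs, its tail about 2–7 mm proud of the first; the arm is clear, and the tin, bearing and spanner were never touched.

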